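# Trip the prop of a slide warmer and lower its cover shut on a finger

### The job

The clear hinged cover of the slide warmer stands open on its prop rod. With a finger held under the cover, knock the prop over to the left so that it folds down inside, catch the cover on the back of a finger, and lower it by its front lip until it is fully shut, bearing it right down to the rim without a bang. Carry it only from below: do not pinch it, press on its front edge from above while it is open, or swing it wide open, do not force the prop, and leave everything else where it stands.

Things in the scene. Friction and masses are not known exactly. Their poses are not given: they have to be found in the camera images.
- warmer: The slide warmer, a fixed flat white bench unit with slides drying in its shallow tray. Origin: on the table under the middle of the tray; x points from its front (robot side) to its rear, y to its left, z up. Tray body 180 mm (x) by 340 mm (y), x -90 to +90 mm, y -170 to +170 mm; rim 6 mm thick, its top 85 mm above the table; tray floor 67 mm above the table. A grey control end of the same height adjoins on the left (y +171 to +236 mm) with a knob rising to 101 mm.
- cover (a joint): Opening angle of the cover, rad: 0 shut on the rim, grows as it opens upward, stop at 1.75; about 1.055 at the start, resting on the prop. The hinge is free-running: without the prop or a finger the cover falls shut.
- hinge_line (a point): Middle of the cover's hinge axis: in the warmer's frame at x +94, y 0, z 88 mm. The axis runs along the warmer's y.
- lip_front (a point): Lower front edge of the cover, in the middle of its width. It lies 208 mm from the hinge axis and 3 mm below the cover's mid-plane. With the cover shut it is at x -114, z 85 mm in the warmer's frame: the last 24 mm of the cover overhang the warmer's front wall as a finger lip along the whole width, open from below.
- cover_sheet: The cover: a clear flat 6 mm plastic sheet with an aluminium edging along the front, 336 mm wide, weighing about 0.35 to 0.6 kg with its edging. Origin on the hinge axis, mid-plane; the sheet reaches from -4 to -208 mm along its x and +-3 mm in its z; its y runs along the hinge. The bottom face and front lip are where a finger carries it.
- edge_strip: Screwed aluminium strip on the top face of the cover near its front edge, 22 x 334 x 2 mm, fixed to the cover. Origin in its middle, 192 mm from the hinge. Not to be touched while the cover is up.
- prop (a joint): Angle of the prop rod, rad: 0 folded flat inside the front rim, pointing to the warmer's left (+y); 1.571 upright; 1.671 at the start, at its stop, leaning 6 degrees past upright to the right (-y), where the cover's weight keeps it. Pushed left near its tip with 1 to 3 N for 50 to 70 mm it slips from under the cover and drops to 0. Lifting the cover alone does not fold it.
- prop_rod: The prop: a steel wire rod of 6 mm diameter with a 12 mm white nylon ball at its tip, 171 mm from pivot to ball centre. Origin at its pivot, in the warmer's frame at x -72, y -60, z 76 mm. It swings in a plane that holds the warmer's y and leans back (to +x) by 0.465 rad from the vertical.
- prop_tip (a point): Centre of the nylon ball at the tip of the prop. At the start it is at about x +4, y -77, z 228 mm in the warmer's frame, with the ball against the cover's bottom face about 166 mm from the hinge axis. The free space under the cover to the right of the prop (y -168 to -90 mm) takes closed fingers.
- coverslip_box: Small square clear-lidded coverslip box, 37 x 37 x 22 mm, lying in front of the warmer. Origin: centre of its underside. Leave it alone.
- forceps: Steel forceps lying flat, 132 mm long, 22 mm wide, 4 mm high, in front of the warmer. Origin: on the table under their middle. Leave them alone.
- slide_mailer: White plastic slide mailer lying flat, 82 x 32 x 16 mm, in front of the warmer. Origin: centre of its underside. Leave it alone.
- oil_bottle: Amber immersion-oil bottle, 28 mm diameter, 62 mm high, standing to the right of the warmer. Origin: centre of its underside. Leave it alone.
- coplin_jar: Glass staining jar with a knobbed lid, 62 mm diameter, 110 mm high, standing to the right of the warmer. Origin: centre of its underside. Leave it alone.
- wash_bottle: White bottle with a blue cap, 62 mm diameter, 165 mm high, standing to the left, towards the microscope. Origin: centre of its underside. Leave it alone.
- slide_box: Closed grey slide box, 88 x 62 x 34 mm, on the left. Origin: centre of its underside. Leave it alone.

How it is judged:
On the way, in this order (a step that is already met when the one before it is completed fails the run):
1. the prop has dropped and the cover, still well open, is borne by the fingers (value of joint prop below 0.3 rad and value of joint cover above 0.4 rad and contact force between the fingers and cover_sheet above 0.4 N), for 0.2 s.
2. the cover is still borne by the fingers just above the rim (front edge 2 to 25 mm up) (value of joint cover between 0.01 and 0.12 rad and contact force between the fingers and cover_sheet above 0.4 N), for 0.1 s.
At the end, for the whole second after the job is handed in: The cover is shut (within 0.02 rad, 4 mm at its front edge) and at rest, with the prop folded flat (within 0.1 rad) inside (value of joint cover below 0.02 rad and value of joint prop below 0.1 rad and velocity of joint cover between -0.05 and 0.05 rad/s); the robot touches nothing.
It fails at once if the cover bangs shut: its front edge faster than about 0.3 m/s over the last 60 mm (value of joint cover below 0.3 rad and velocity of joint cover below -1.5 rad/s).
It fails at once if the cover is pinched, or pressed on the strip along its top front edge with more than 1 N, while it is open by more than 20 mm (contact force between the fingers and edge_strip above 1 N and value of joint cover above 0.1 rad).
It fails at once if the cover is lifted more than 0.3 rad (60 mm at its edge) further open than it stood (value of joint cover above 1.36 rad).
It fails at once if the prop is forced with more than 15 N (contact force between the fingers and prop_rod above 15 N).
It fails at once if a thing standing around is moved by more than 25 mm (distance of any of coverslip_box, forceps, slide_mailer, oil_bottle, coplin_jar, wash_bottle, slide_box from where it was at the start of the episode above 0.025 m).
It also fails if it takes over 51 s, if anything falls off the work surface, if the arm or the gripper's body presses on something with over 40 N, if the wrist force passes 120 N, or if a joint passes its speed limit or range.

### The arm

A 6-joint arm with a two-finger parallel gripper is mounted at the origin on the work surface. World frame = base frame: x ahead of the robot, y to its left, z up, the work surface at z = 0. Lengths are in m, angles in rad, forces in N, time in s.
With the tool pointing down it reaches from about 0.35 to 0.975 m from the base axis. Payload 4.9 kg.
Tool frame: the origin (TCP) lies on the mounting face of the last link; the fingertips stand 173 mm ahead of it and the grasp point (between the pads) lies 155 mm ahead of it; z points along the fingers, y is the line along which they close (so a half turn about z gives the same grasp; the last joint's range is limited). The gripper opens to 85 mm and grips with 20 to 120 N. Pads are 22 mm wide; open, the fingers measure 114 mm over their backs; the gripper's body (76 mm by 85 mm) begins 54 mm behind the grasp point. The pads swing forward as they close: fully open they stand 13 mm farther back than shut.
Start: joints at [1.091, 0.053, 1.613, -0, 1.476, -0.119], TCP at [0.221, 0.585, 0.405] pointing down, gripper open.
Joint ranges: [-3.01, 3.01], [-1.01, 2.22], [0.06, 2.58], [-1.02, 4.17], [0.09, 2.62], [-3.14, 3.14]. Speed limits (rad/s): [2.57, 2.57, 3.14, 3.14, 3.14, 3.14].

### API

Orientations are given as a unit quaternion [x, y, z, w].
In Python, from station import env gives the robot as it stands.
- The arm moves only by the tool play_rows, never from a script. Its argument "commands" is a list of rows, each a list of 7 numbers: the shift along the world's x, y, z in m, then the turn, a rotation vector about the world's x, y, z in rad, then the closure in counts, from 0 (fully open) to 255 (shut). A call has 1 to 8 rows; each row shifts and turns the commanded pose from where the row before left it; what a row does not reach is not made up. A row lasts 1/10 s, in which the tool goes at most 50 mm and 8.59 degrees, less where a joint would pass 70% of its speed; a pose out of reach is approached as far as the arm can. A call with a gripper value outside its range is refused whole. The fingers move at their own pace and stop on an object; "newtons" is the grip in N (left out, the last holds). Time passes only in rows, so rows that do not move let the fingers close. It gives the time, the measured TCP pose, the force, the opening and the grip force at its end, in the units of the state.
- env.observe(): the state, without advancing time (a new reading comes with each control period).
- env.grab_frame(name): name is "scene" or "top" or "wrist"; returns a dict with "image" (420x560x3 uint8, red, green, blue), "intrinsics" (3x3 intrinsics, pixels), "distortion" ([k1, k2, p1, p2, k3] as OpenCV has them; the pictures are not rectified), "xyz" and "rotation" of the camera in the world. Camera axes: x right, y down, z forward; pixel columns grow to the right and rows downward; lengths in m; the calibration is good to about 2 mm. A picture is of the moment at which its call begins. There is no depth.
- env.job_done(): hands the job in; it is judged then, once.
The state is a dict: "clock": time; "qpos": joint angles; "joint_vel": joint speeds; "joint_torque": joint torques, N m; "tcp_pos": TCP position; "tool_rot": TCP orientation; "ft_force": force on the tool from outside, world axes, zero at the start; "torque": the same for the moment, N m; "gripper_width": finger opening in m; "grip_force": force on a finger pad.
Only numpy, scipy, OpenCV 4.12 (cv2) and the standard library are available. Lean on these libraries where they do the work, as an engineer would, in place of code of your own. Each camera call takes 0.05 s, during which the arm holds its last target. There are 200 camera calls.

## Working session

There is one attempt and no reset: what is moved stays moved. The work goes in short steps, Python scripts to look and compute and a tool call to move; the robot and the scene stay as the last step left them, time stands still between calls to the robot, and variables do not carry over. Pictures are saved under pics/ and viewed, at most 10 in all, crops included, and the job is handed in when it is done.

Besides the shell and the picture viewer there is one more tool, called after "Emit:" in YAML: its name, and indented under it one key for each argument. play_rows: Moves the arm, as the interface text tells. Its arguments: {"type":"object","properties":{"commands":{"type":"array","items":{"type":"array","items":{"type":"number"}}},"newtons":{"type":"number"}},"required":["commands"]}

```bash
mkdir -p pics; cat > h.py <<'E'
import numpy as np, cv2
from station import env
def grab(n,f):
    d=env.grab_frame(n); cv2.imwrite(f'pics/{f}.png',cv2.cvtColor(np.asarray(d['image']),cv2.COLOR_RGB2BGR))
    np.savez(f'pics/{f}.npz',**{k:np.asarray(v) for k,v in d.items()}); return d
def R(d):
    r=np.asarray(d['rotation'],float)
    if r.shape==(3,3): return r
    from scipy.spatial.transform import Rotation as Ro
    return Ro.from_quat(r).as_matrix()
def ray(d,uv):
    p=cv2.undistortPoints(np.array([[uv]],float),np.asarray(d['intrinsics'],float),np.asarray(d['distortion'],float))[0,0]
    v=R(d)@np.array([p[0],p[1],1]); return np.asarray(d['xyz'],float),v/np.linalg.norm(v)
def onz(d,uv,z):
    o,v=ray(d,uv); return o+v*(z-o[2])/v[2]
def proj(d,P):
    r=R(d); t=-r.T@np.asarray(d['xyz'],float)
    return cv2.projectPoints(np.array(P,float).reshape(-1,3),cv2.Rodrigues(r.T)[0],t,np.asarray(d['intrinsics'],float),np.asarray(d['distortion'],float))[0].reshape(-1,2)
E
python3 - <<'E'
from h import *
print(env.observe())
for n in ('scene','top'):
    d=grab(n,n+'0'); print(n,d['xyz'],d['rotation'])
a=[cv2.imread(f'pics/{n}0.png') for n in('scene','top')]
E
```

```text
{'clock': 0.0, 'qpos': array([ 1.09100482e+00,  5.33411630e-02,  1.61428224e+00, -5.55384636e-05,
        1.47601018e+00, -1.18971197e-01]), 'joint_vel': array([-2.39193969e-04,  1.36001966e-03,  1.51338168e-04,  2.22048928e-03,
        1.46217879e-03, -2.21324157e-05]), 'joint_torque': array([ 7.62170221e-04, -3.93694603e+01, -3.70170665e+01, -7.22756749e-05,
        7.12246154e-03, -2.13314721e-06]), 'tcp_pos': array([0.22051393, 0.58451791, 0.40347942]), 'tool_rot': array([ 1.79430382e-01,  9.83770144e-01, -9.83224425e-04, -2.74551956e-04]), 'ft_force': array([ 0.24130227, -0.24709173, -0.64816456]), 'torque': array([-0.00150018, -0.03468458, -0.01766338]), 'grip_force': 0.0, 'gripper_width': 0.08558411527674124}
scene [1.01467367 0.86816917 1.20508508] [ 0.24987386  0.91035839 -0.31691062 -0.09153316]
top [0.38306109 0.10942721 1.16124881] [ 0.7112436  -0.69957921  0.05226327 -0.04460964]
```

View pics/scene0.png

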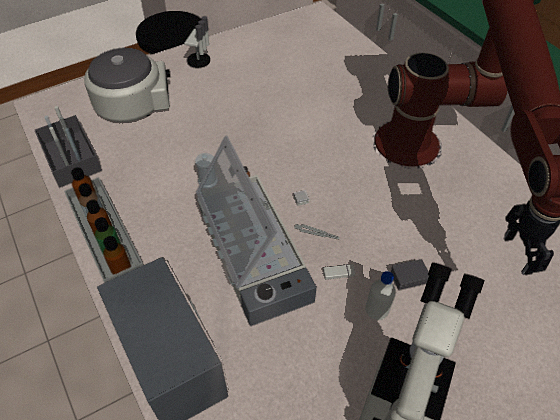

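View pics/top0.png

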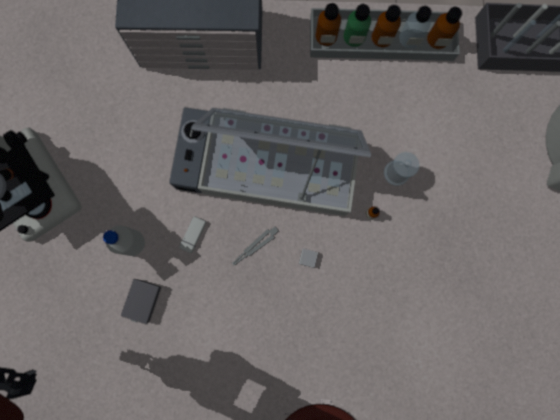

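Scene and top view show the warmer, its cover edge at top-view (195,125)-(368,153), the prop at (305,198)-(320,150), and the control end at (190,150). I'll enlarge it to get accurate corners.

```bash
python3 - <<'E'
from h import *
a=cv2.imread('pics/top0.png')[90:225,160:420]
a=cv2.convertScaleAbs(a,alpha=1.6,beta=10)
cv2.imwrite('pics/c1.png',cv2.resize(a,None,fx=3,fy=3,interpolation=cv2.INTER_CUBIC))
E
```

```text
(no output)
```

View pics/c1.png

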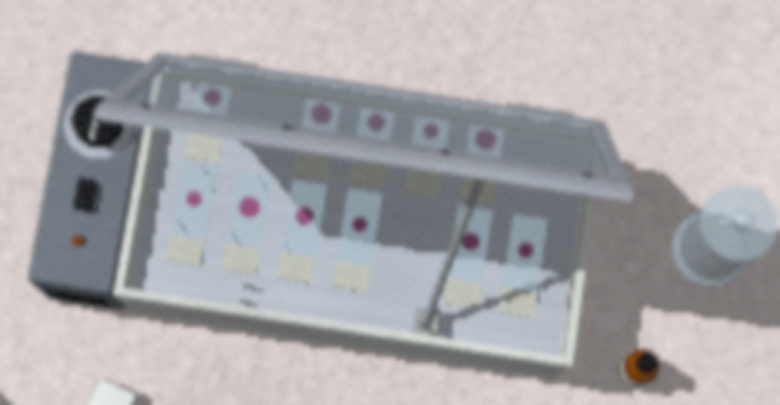

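```bash
cat >> h.py <<'E'
def ld(f): return dict(np.load(f'pics/{f}.npz'))
E
python3 - <<'E'
from h import *
d=ld('top0')
c=lambda u,v:(u/3+160,v/3+90)
px=[c(117,296),c(571,364),c(30,280),c(75,52)]
L=np.array([[-.09,.17],[-.09,-.17],[-.09,.236],[.09,.236]])
W=np.array([onz(d,p,.085)[:2] for p in px]); print(W)
lc,wc=L.mean(0),W.mean(0)
H=(L-lc).T@(W-wc); U,S,V=np.linalg.svd(H); Rm=V.T@np.diag([1,np.linalg.det(V.T@U.T)])@U.T
t=wc-Rm@lc; th=np.arctan2(Rm[1,0],Rm[0,0]); print('origin',t,'yaw',th, 'res',(L@Rm.T+t-W)*1e3)
T=lambda p:[*(Rm@np.array(p[:2])+t),p[2]]
np.savez('w.npz',R=Rm,t=t)
q=1.055
lip=lambda y:[.094-.208*np.cos(q)-.003*np.sin(q)*-1, y,.088+.208*np.sin(q)-.003*np.cos(q)]
P=[T((.004,-.077,.228)),T((-.072,-.06,.076)),T(lip(.168)),T(lip(-.168))]
print('lip',lip(0));print(P)
print('top crop',(proj(d,P)-[160,90])*3); print('scene',proj(ld('scene0'),P))
for n,u,z in[('bottle',(375,212),.06),('jar',(402,163),.1),('box',(311,259),.022),('forc',(257,246),0.004),('mail',(194,232),.016),('wash',(112,237),.165),('slideb',(141,300),.034)]:
    w=onz(d,u,z); print(n,w.round(3),(Rm.T@(w[:2]-t)).round(3))
E
```

```text
[[ 0.5776825   0.27685748]
 [ 0.53310891 -0.05650709]
 [ 0.58852415  0.34129935]
 [ 0.76352767  0.31584489]]
origin [0.64408901 0.09631401] yaw -0.1376881660432814 res [[ 0.59136891  0.20045824]
 [-1.50123674 -3.21720354]
 [-1.19154138  1.13396214]
 [ 2.10140921  1.88278316]]
lip [np.float64(-0.005981667200562301), 0, np.float64(0.2674595641709066)]
[[np.float64(0.6374826309097393), np.float64(0.01949372300599675), 0.228], [np.float64(0.5645352086772625), np.float64(0.04676410235130003), 0.076], [np.float64(0.661222545264508), np.float64(0.2635450498750204), np.float64(0.2674595641709066)], [np.float64(0.6151053595811186), np.float64(-0.06927502942405643), np.float64(0.2674595641709066)]]
top crop [[486.77139529 171.76404528]
 [429.62173145 321.12770948]
 [100.1193347  110.83706427]
 [636.12965591 193.00556221]]
scene [[233.70143166 170.90719612]
 [264.85721183 204.99720332]
 [274.24743987 231.75933945]
 [224.5621015  135.73771445]]
bottle [ 0.536 -0.116  0.06 ] [-0.078 -0.225]
jar [ 0.64  -0.169  0.1  ] [ 0.033 -0.263]
box [0.43  0.024 0.022] [-0.202 -0.101]
forc [0.459 0.149 0.004] [-0.191  0.027]
mail [0.488 0.295 0.016] [-0.182  0.176]
wash [0.461 0.436 0.165] [-0.228  0.312]
slideb [0.332 0.406 0.034] [-0.352  0.263]
```

```bash
cat >> h.py <<'E'
from scipy.spatial.transform import Rotation as Ro
_w=np.load('w.npz'); Rw,tw=_w['R'],_w['t']
def ori(p):
    f=np.array([Rw[0,0],Rw[1,0],0]); z=np.cos(p)*f-np.sin(p)*np.array([0,0,1]); y=np.sin(p)*f+np.cos(p)*np.array([0,0,1])
    return np.c_[np.cross(y,z),y,z]
def w2W(p): return np.r_[Rw@np.array(p[:2])+tw,p[2]]
def tcp(corner,p=np.pi/4):  # corner of upper finger tip, warmer frame
    O=ori(p); return w2W(corner)-.173*O[:,2]-.0145*O[:,1]
def corner(o):  # measured corner in warmer frame
    O=Ro.from_quat(o['tool_rot']).as_matrix(); c=o['tcp_pos']+.173*O[:,2]+.0145*O[:,1]
    return np.r_[Rw.T@(c[:2]-tw),c[2]]
def cov(s,q,y,gap=0): # point on cover bottom face, gap away from it
    return np.array([.094-s*np.cos(q)-(-.003-gap)*0-(.003+gap)*np.sin(q)*1, y, .088+s*np.sin(q)-(.003+gap)*np.cos(q)])
def delta(o,c,p=np.pi/4):
    dR=(Ro.from_matrix(ori(p))*Ro.from_quat(o['tool_rot']).inv()).as_rotvec()
    return (tcp(c,p)-o['tcp_pos']).round(4),dR.round(4)
E
python3 - <<'E'
from h import *
o=env.observe()
for g in(.12,.07,.008,0): print(g,cov(.147,1.055,-.125,g),tcp(cov(.147,1.055,-.125,g)),*delta(o,cov(.147,1.055,-.125,g)))
print(cov(.166,1.055,0,.006))
E
```

```text
0.12 [-0.0855022  -0.125       0.15520832] [0.41091156 0.00242991 0.26728475] [ 0.1904 -0.5821 -0.1363] [ 0.4326 -0.7285 -1.2731]
0.07 [-0.04200719 -0.125       0.17986971] [ 0.45399493 -0.00353993  0.29194613] [ 0.2335 -0.5881 -0.1116] [ 0.4326 -0.7285 -1.2731]
0.008 [ 0.01192662 -0.125       0.21044983] [ 0.50741831 -0.01094254  0.32252625] [ 0.2869 -0.5955 -0.081 ] [ 0.4326 -0.7285 -1.2731]
0 [ 0.01888582 -0.125       0.21439565] [ 0.51431165 -0.01189772  0.32647208] [ 0.2938 -0.5964 -0.0771] [ 0.4326 -0.7285 -1.2731]
[0.00429509 0.         0.22796439]
```

Emit:
play_rows:
  commands:
    - [0.01,-0.036,0,0.027,-0.0455,-0.0796,255]
    - [0.01,-0.036,0,0.027,-0.0455,-0.0796,255]
    - [0.01,-0.036,0,0.027,-0.0455,-0.0796,255]
    - [0.01,-0.036,0,0.027,-0.0455,-0.0796,255]
    - [0.01,-0.036,0,0.027,-0.0455,-0.0796,255]
    - [0.01,-0.036,0,0.027,-0.0455,-0.0796,255]
    - [0.01,-0.036,0,0.027,-0.0455,-0.0796,255]
    - [0.01,-0.036,0,0.027,-0.0455,-0.0796,255]

```text
clock: 0.9
tcp_pos: [0.3005, 0.2953, 0.4041]
tool_rot: [0.473, 0.856, 0.136, 0.156]
ft_force: [0.1, 0.1, 1.3]
gripper_width: 0.0002
grip_force: 0.0
```

Emit:
play_rows:
  commands:
    - [0.013,-0.036,-0.01,0.027,-0.0455,-0.0796,255]
    - [0.013,-0.036,-0.01,0.027,-0.0455,-0.0796,255]
    - [0.013,-0.036,-0.01,0.027,-0.0455,-0.0796,255]
    - [0.013,-0.036,-0.01,0.027,-0.0455,-0.0796,255]
    - [0.013,-0.036,-0.01,0.027,-0.0455,-0.0796,255]
    - [0.013,-0.036,-0.01,0.027,-0.0455,-0.0796,255]
    - [0.013,-0.036,-0.01,0.027,-0.0455,-0.0796,255]
    - [0.013,-0.036,-0.01,0.027,-0.0455,-0.0796,255]

```text
clock: 1.7
tcp_pos: [0.4045, 0.0071, 0.3241]
tool_rot: [0.698, 0.605, 0.252, 0.29]
ft_force: [0.8, 0.7, 0.3]
gripper_width: -0.0002
grip_force: 0.0
```

```bash
python3 - <<'E'
from h import *
o=env.observe(); print(o['clock'],o['qpos'].round(3),o['tcp_pos'],o['ft_force'],corner(o))
for g in(.12,.07,.008): print(g,*delta(o,cov(.147,1.055,-.125,g)))
E
```

```text
1.7 [-0.173 -0.693  2.382  0.036  0.664 -0.05 ] [0.40447333 0.00712051 0.32405624] [0.80878816 0.69639501 0.30538107] [-0.09217218 -0.12172505  0.21239757]
0.12 [ 0.0064 -0.0047 -0.0568] [-0.0006  0.0033  0.0045]
0.07 [ 0.0495 -0.0107 -0.0321] [-0.0006  0.0033  0.0045]
0.008 [ 0.1029 -0.0181 -0.0015] [-0.0006  0.0033  0.0045]
```

Emit:
play_rows:
  commands:
    - [0.01,-0.002,-0.016,0,0.001,0.001,255]
    - [0.01,-0.002,-0.016,0,0.001,0.001,255]
    - [0.015,-0.003,0,0,0.001,0.002,255]
    - [0.015,-0.003,0,0,0,0,255]
    - [0.013,-0.002,0.007,0,0,0,255]
    - [0.013,-0.002,0.007,0,0,0,255]
    - [0.013,-0.002,0.008,0,0,0,255]
    - [0.013,-0.002,0.008,0,0,0,255]

```text
clock: 2.5
tcp_pos: [0.5069, -0.0093, 0.3222]
tool_rot: [0.696, 0.608, 0.251, 0.287]
ft_force: [-0.2, 0.5, -0.3]
gripper_width: 0.0003
grip_force: 0.0
```

```bash
python3 - <<'E'
from h import *
from scipy.optimize import least_squares
o=env.observe(); print(o['clock'],o['qpos'].round(3),o['tcp_pos'],o['ft_force'],corner(o)); print(delta(o,cov(.147,1.055,-.125,.008)))
data=[([1.091,.05334,1.61428,0,1.47601],[.22051,.58452,.40348]),([-.173,-.693,2.382,.036,.664],[.40447,.00712,.32406]),(list(o['qpos'][:5]),list(o['tcp_pos']))]
def fk(q,k):
    h,a,L1,L2,d,lat=k; s=q[1]+q[2]; e=s+q[4]
    r=a+L1*np.sin(q[1])+L2*np.sin(s)+d*np.sin(e); z=h+L1*np.cos(q[1])+L2*np.cos(s)+d*np.cos(e)
    return np.array([r*np.cos(q[0])-lat*np.sin(q[0]),r*np.sin(q[0])+lat*np.cos(q[0]),z])
f=least_squares(lambda k:np.concatenate([fk(q,k)-p for q,p in data]+[(k-np.array([.2,0,.45,.4,.12,.07]))*[.01,.1,.01,.01,.01,.01]]),[.2,0,.45,.4,.12,.07])
k=f.x; print(k,f.fun.round(4))
for p in np.radians([30,45,55,65]):
  c=[-.094,-.02,.085-.02*np.tan(p)-.003]
  T=tcp(c,p); rho=np.hypot(T[0],T[1]); 
  g=least_squares(lambda x:np.r_[fk([x[0],x[1],x[2],0,np.pi/2+p-x[1]-x[2]],k)-T],[-.1,-.7,2.3])
  print(np.degrees(p),T,g.x,np.pi/2+p-g.x[1]-g.x[2],g.cost)
d=grab('scene','s1'); im=cv2.convertScaleAbs(cv2.imread('pics/s1.png')[100:310,160:440],alpha=1.4)
cv2.imwrite('pics/s1c.png',cv2.resize(im,None,fx=2.8,fy=2.8,interpolation=cv2.INTER_CUBIC))
E
```

```text
2.5 [-0.171 -0.338  2.157  0.049  0.541 -0.068] [ 0.50689083 -0.00930086  0.32221373] [-0.22450915  0.52904674 -0.34332434] [ 0.01078846 -0.12306261  0.20967782]
(array([ 0.0005, -0.0016,  0.0003]), array([ 0.0001, -0.0035, -0.0034]))
[0.13899814 0.03389426 0.3921811  0.56705297 0.07014344 0.07590207] [-0.0021 -0.0003  0.0022 -0.0011 -0.0006  0.0003  0.0017 -0.0013 -0.0025
 -0.0006  0.0034 -0.0006  0.0017 -0.0005  0.0001]
29.999999999999996 [0.39264771 0.11096386 0.14439563] [ 0.08830929 -0.43440402  2.59477667] -0.06597755698877128 1.4975116430831562e-28
45.0 [0.41690581 0.10760254 0.17407642] [ 0.07537598 -0.40725041  2.48523295] 0.2782119430819239 4.1788610295816443e-17
55.0 [0.43817865 0.10465487 0.18683349] [ 0.06515815 -0.34298283  2.39814233] 0.4755679197210463 2.034848834167254e-18
65.0 [0.46279545 0.10124384 0.18977314] [ 0.05446061 -0.24961274  2.30803279] 0.6468402978660577 2.687748436642017e-19
```

View pics/s1c.png

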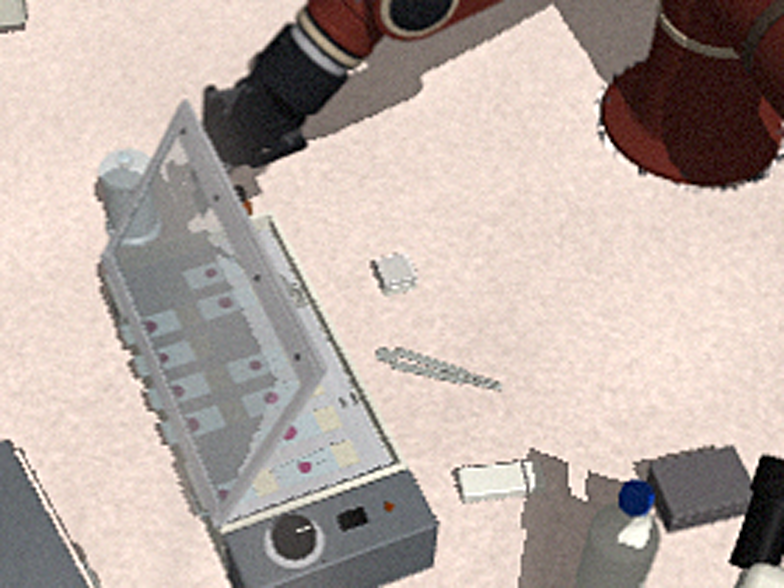

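Gripper sits under the right part of the cover (crop 250,130), everything else untouched. Now up to contact.

Emit:
play_rows:
  commands:
    - [0.002,0,0.001,0,0,0,255]
    - [0.002,0,0.001,0,0,0,255]
    - [0.002,0,0.001,0,0,0,255]
    - [0.002,-0.001,0.001,0,0,0,255]
    - [0,0,0,0,0,0,255]

```text
clock: 3.05
tcp_pos: [0.5145, -0.0103, 0.3266]
tool_rot: [0.696, 0.608, 0.251, 0.288]
ft_force: [-0.8, 0.0, -0.1]
gripper_width: -0.0002
grip_force: 0.0
```

Emit:
play_rows:
  commands:
    - [0.002,0,0.001,0,0,0,255]
    - [0.002,0,0.001,0,0,0,255]
    - [0.002,0,0.001,0,0,0,255]
    - [0,0,0,0,0,0,255]
    - [0,0,0,0,0,0,255]

```text
clock: 3.55
tcp_pos: [0.5208, -0.0102, 0.3299]
tool_rot: [0.696, 0.608, 0.251, 0.288]
ft_force: [-0.5, 0.4, -0.1]
gripper_width: -0.0002
grip_force: 0.0
```

Emit:
play_rows:
  commands:
    - [0.002,0,0.001,0,0,0,255]
    - [0.002,0,0.001,0,0,0,255]
    - [0,0,0,0,0,0,255]

```text
clock: 3.85
tcp_pos: [0.5249, -0.0103, 0.3319]
tool_rot: [0.696, 0.608, 0.251, 0.288]
ft_force: [-1.0, -0.6, 0.3]
gripper_width: 0.0001
grip_force: 0.0
```

Emit:
play_rows:
  commands:
    - [0.002,0,0.001,0,0,0,255]
    - [0.002,-0.001,0.001,0,0,0,255]
    - [0,0,0,0,0,0,255]

```text
clock: 4.15
tcp_pos: [0.5289, -0.0114, 0.334]
tool_rot: [0.696, 0.608, 0.251, 0.288]
ft_force: [-0.8, 0.3, -0.7]
gripper_width: -0.0001
grip_force: 0.0
```

```bash
python3 - <<'E'
from h import *
o=env.observe(); print(o['clock'],o['tcp_pos'],o['ft_force'],corner(o))
d=grab('scene','s2'); a=ld('s1')
im=cv2.convertScaleAbs(cv2.imread('pics/s2.png')[110:230,180:340],alpha=1.4)
cv2.imwrite('pics/s2c.png',cv2.resize(im,None,fx=5,fy=5,interpolation=cv2.INTER_CUBIC))
for q in(1.055,1.08,1.12): print(q,proj(d,[w2W([.094-.208*np.cos(q),y,.088+.208*np.sin(q)]) for y in(.168,-.168)]))
E
```

```text
4.15 [ 0.52890713 -0.01136637  0.33399238] [-0.81576359  0.25379772 -0.68624811] [ 0.03312103 -0.12210398  0.22174027]
1.055 [[275.33347961 230.99725785]
 [225.47387035 135.04932876]]
1.08 [[273.43232978 230.95111946]
 [223.73711227 134.79768709]]
1.12 [[270.3172577  230.95946688]
 [220.90341408 134.47476995]]
```

View pics/s2c.png

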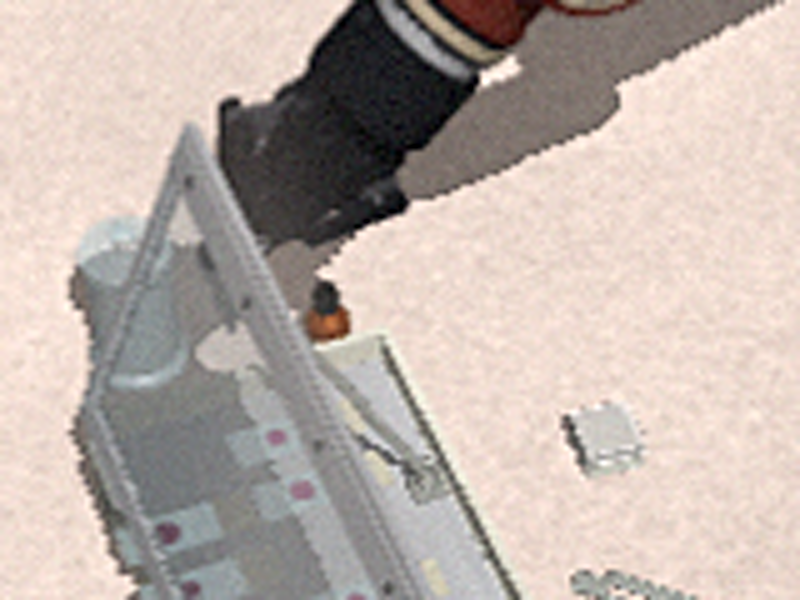

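Cover's right front corner has moved from about (226,136) to (218,135): it's already lifted ~0.09 rad and borne. I'll back off somewhat, then sweep left into the prop.

Emit:
play_rows:
  commands:
    - [-0.003,0,-0.0015,0,0,0,255]
    - [-0.003,0.001,-0.0015,0,0,0,255]
    - [-0.003,0,-0.0015,0,0,0,255]
    - [0.001,0.008,0,0,0,0,255]
    - [0.001,0.008,0,0,0,0,255]
    - [0.001,0.008,0,0,0,0,255]

```text
clock: 4.8
tcp_pos: [0.5222, 0.014, 0.3288]
tool_rot: [0.696, 0.608, 0.251, 0.288]
ft_force: [-0.9, 0.1, 0.3]
gripper_width: -0.0002
grip_force: 0.0
```

Emit:
play_rows:
  commands:
    - [0.0005,0.004,0,0,0,0,255]
    - [0.0005,0.004,0,0,0,0,255]
    - [0.0005,0.004,0,0,0,0,255]
    - [0.0005,0.004,0,0,0,0,255]
    - [0,0,0,0,0,0,255]

```text
clock: 5.3
tcp_pos: [0.5247, 0.0301, 0.3292]
tool_rot: [0.696, 0.609, 0.251, 0.288]
ft_force: [-0.4, 0.4, -0.8]
gripper_width: -0.0003
grip_force: 0.0
```

```bash
python3 - <<'E'
from h import *
o=env.observe(); print(o['clock'],o['tcp_pos'],o['ft_force'],corner(o))
E
```

```text
5.3 [0.52465278 0.03013842 0.32919783] [-0.44852419  0.38123998 -0.82449794] [ 0.02314713 -0.08147764  0.21687164]
```

Emit:
play_rows:
  commands:
    - [0.0008,0.006,0,0,0,0,255]
    - [0.0008,0.006,0,0,0,0,255]
    - [0.0008,0.006,0,0,0,0,255]
    - [0.0008,0.006,0,0,0,0,255]
    - [0.0008,0.006,0,0,0,0,255]
    - [0.0008,0.006,0,0,0,0,255]
    - [0.0008,0.006,0,0,0,0,255]
    - [0,0,0,0,0,0,255]

```text
clock: 6.1
tcp_pos: [0.5303, 0.0725, 0.3292]
tool_rot: [0.695, 0.609, 0.251, 0.288]
ft_force: [-1.1, 0.8, -0.5]
gripper_width: 0.0003
grip_force: 0.0
```

```bash
python3 - <<'E'
from h import *
o=env.observe(); print(o['clock'],o['tcp_pos'],o['ft_force'],corner(o))
d=grab('scene','s3')
im=cv2.convertScaleAbs(cv2.imread('pics/s3.png')[110:290,180:420],alpha=1.4)
cv2.imwrite('pics/s3c.png',cv2.resize(im,None,fx=3.3,fy=3.3,interpolation=cv2.INTER_CUBIC))
E
```

```text
6.1 [0.53030766 0.07254607 0.32923976] [-1.05944913  0.83184465 -0.5347473 ] [ 0.02294628 -0.03861399  0.21693561]
```

View pics/s3c.png

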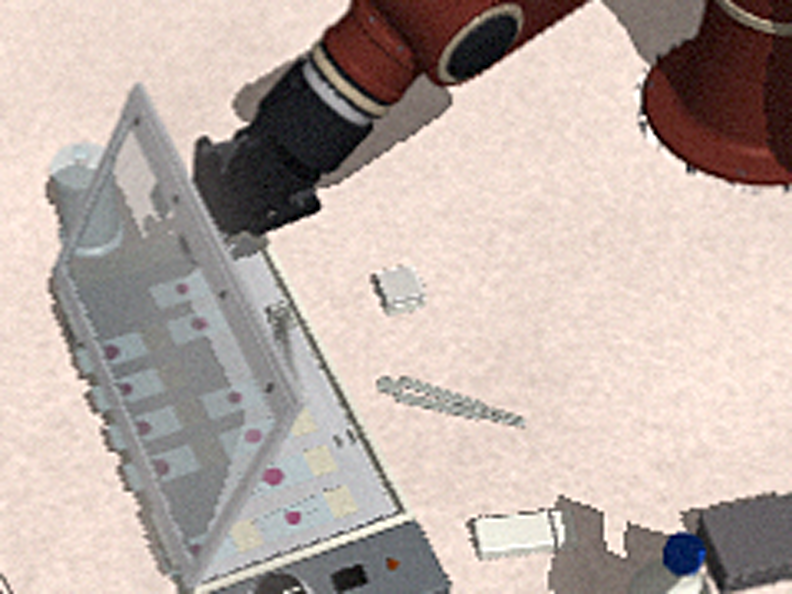

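The prop now points left from its pivot (crop 275,308 → 290,395), evidently falling; the cover stays up on the finger. I'll wait and look again.

Emit:
play_rows:
  commands:
    - [0,0,0,0,0,0,255]
    - [0,0,0,0,0,0,255]
    - [0,0,0,0,0,0,255]
    - [0,0,0,0,0,0,255]
    - [0,0,0,0,0,0,255]

```text
clock: 6.65
tcp_pos: [0.5302, 0.0716, 0.3292]
tool_rot: [0.696, 0.608, 0.251, 0.288]
ft_force: [-1.8, 0.1, -0.3]
gripper_width: 0.0004
grip_force: 0.0
```

```bash
python3 - <<'E'
from h import *
o=env.observe(); print(o['clock'],o['ft_force'],corner(o))
d=grab('scene','s4')
im=cv2.convertScaleAbs(cv2.imread('pics/s4.png')[110:290,180:420],alpha=1.4)
cv2.imwrite('pics/s4c.png',cv2.resize(im,None,fx=3.3,fy=3.3,interpolation=cv2.INTER_CUBIC))
print((proj(d,[w2W([-.072,-.06,.076]),w2W([-.072,.111,.076])])-[180,110])*3.3)
for s,q,p in[(.15,1.05,45),(.165,.95,45),(.185,.85,45),(.190,.6,50),(.19,.4,55),(.19,.25,55)]: print(s,q,p,*delta(o,cov(s,q,-.04,0),np.radians(p)))
E
```

```text
6.65 [-1.75986338  0.0918754  -0.27107453] [ 0.02296957 -0.03977937  0.21687537]
[[280.02879904 313.49077096]
 [361.11858382 468.00494865]]
0.15 1.05 45 [-0.0063  0.001  -0.0005] [ 0.0004 -0.002  -0.0031]
0.165 0.95 45 [-0.0273  0.0039  0.0033] [ 0.0004 -0.002  -0.0031]
0.185 0.85 45 [-0.053   0.0075  0.0079] [ 0.0004 -0.002  -0.0031]
0.19 0.6 50 [-0.0767  0.0107 -0.0132] [ 0.0123  0.0845 -0.0031]
0.19 0.4 55 [-0.0831  0.0116 -0.0366] [ 0.0241  0.171  -0.0032]
0.19 0.25 55 [-0.0917  0.0128 -0.0637] [ 0.0241  0.171  -0.0032]
```

View pics/s4c.png

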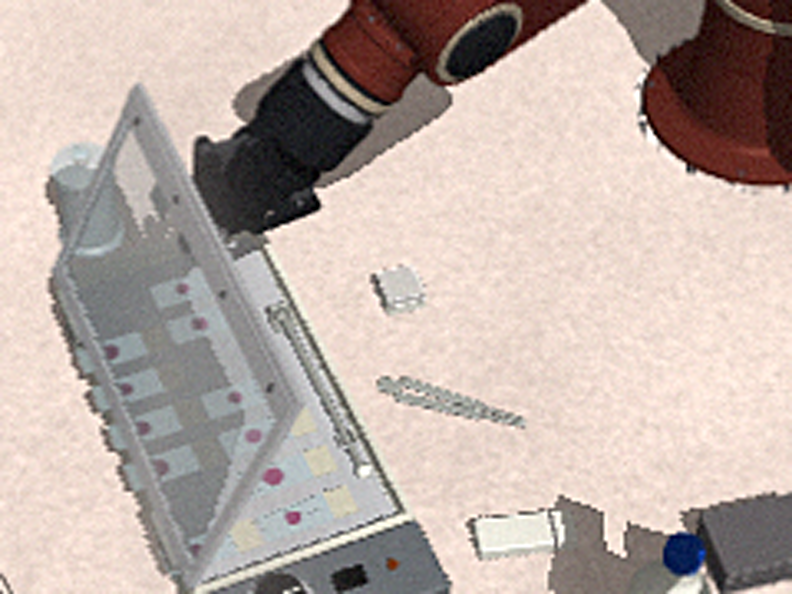

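The prop lies flat inside the front rim (ball at crop 363,470), and the cover rests on the finger. Plan the lowering.

```bash
python3 - <<'E'
from h import *
o=env.observe(); p=np.pi/4
W=[cov(.165,.95,-.04),cov(.18,.785,-.04)]+[cov(.208,q,-.04)+.028*np.array([np.cos(p),0,-np.sin(p)]) for q in(.6,.45,.3,.2,.1,.05,0,-.03)]
prev=o['tcp_pos']
for w in W: T=tcp(w); print(w.round(4),(T-prev).round(4)); prev=T
E
```

```text
[-0.0044 -0.04    0.2205] [-0.0273  0.0039  0.0033]
[-0.0355 -0.04    0.2131] [-0.0307  0.0043 -0.0074]
[-0.0596 -0.04    0.1832] [-0.0239  0.0033 -0.0299]
[-0.0748 -0.04    0.156 ] [-0.0151  0.0021 -0.0272]
[-0.0858 -0.04    0.1268] [-0.0109  0.0015 -0.0292]
[-0.0907 -0.04    0.1066] [-0.0048  0.0007 -0.0202]
[-0.0935 -0.04    0.086 ] [-0.0028  0.0004 -0.0206]
[-0.0941 -0.04    0.0756] [-0.0006  0.0001 -0.0104]
[-0.0942 -0.04    0.0652] [-0.0001  0.     -0.0104]
[-0.094 -0.04   0.059] [ 0.0002 -0.     -0.0062]
```

Emit:
play_rows:
  commands:
    - [-0.007,0.001,0.001,0,0,0,255]
    - [-0.007,0.001,0.001,0,0,0,255]
    - [-0.007,0.001,0.001,0,0,0,255]
    - [-0.007,0.001,0,0,0,0,255]
    - [-0.008,0.001,-0.002,0,0,0,255]
    - [-0.008,0.001,-0.002,0,0,0,255]
    - [-0.008,0.001,-0.002,0,0,0,255]
    - [-0.007,0.001,-0.002,0,0,0,255]

```text
clock: 7.5
tcp_pos: [0.4703, 0.0798, 0.3235]
tool_rot: [0.696, 0.608, 0.251, 0.287]
ft_force: [-0.1, -0.0, -1.6]
gripper_width: -0.0004
grip_force: 0.6
```

Emit:
play_rows:
  commands:
    - [-0.005,0.001,-0.006,0,0,0,255]
    - [-0.005,0.001,-0.006,0,0,0,255]
    - [-0.005,0.001,-0.006,0,0,0,255]
    - [-0.005,0,-0.006,0,0,0,255]
    - [-0.005,0.001,-0.006,0,0,0,255]
    - [0,0,0,0,0,0,255]

```text
clock: 8.1
tcp_pos: [0.4452, 0.0838, 0.2924]
tool_rot: [0.696, 0.609, 0.25, 0.287]
ft_force: [-1.5, 0.3, -1.5]
gripper_width: -0.0002
grip_force: 1.0
```

```bash
python3 - <<'E'
from h import *
o=env.observe(); print(o['clock'],o['qpos'].round(3),o['ft_force'],corner(o)); p=np.pi/4
d=grab('scene','s5')
im=cv2.convertScaleAbs(cv2.imread('pics/s5.png')[110:290,180:420],alpha=1.4)
cv2.imwrite('pics/s5c.png',cv2.resize(im,None,fx=3.3,fy=3.3,interpolation=cv2.INTER_CUBIC))
for q in(.5,.6,.7): print(q,((proj(d,[w2W(cov(.208,q,y)) for y in(.168,-.168)])-[180,110])*3.3).round())
E
```

```text
8.1 [ 0.053 -0.455  2.293 -0.256  0.547  0.353] [-1.53376371  0.29254402 -1.4553246 ] [-0.06321499 -0.03929649  0.17965437]
0.5 [[419. 434.]
 [250. 131.]]
0.6 [[406. 424.]
 [237. 119.]]
0.7 [[391. 416.]
 [222. 108.]]
```

View pics/s5c.png

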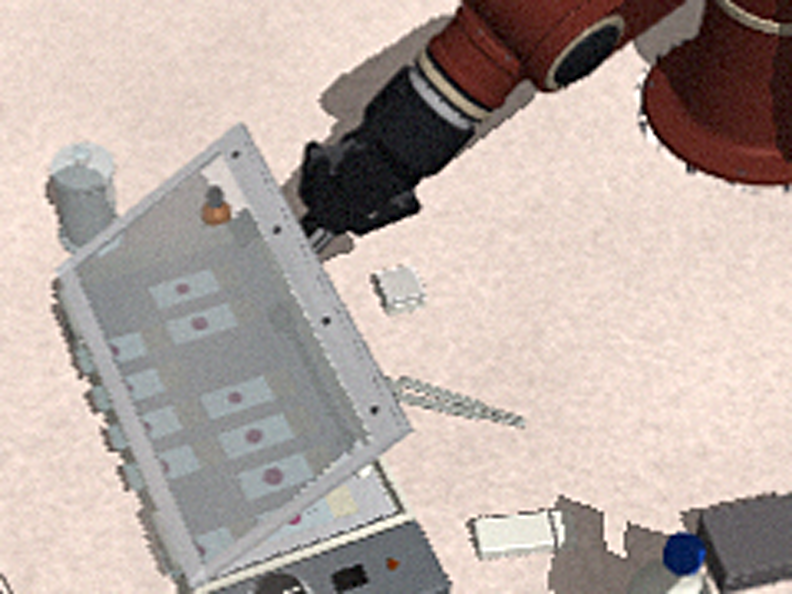

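Cover is now at about 0.57 rad (front corners at crop 410,430 and 243,125), lip on the finger. Continue down.

Emit:
play_rows:
  commands:
    - [-0.003,0.0005,-0.006,0,0,0,255]
    - [-0.003,0.0005,-0.006,0,0,0,255]
    - [-0.003,0.0005,-0.006,0,0,0,255]
    - [-0.003,0.0005,-0.006,0,0,0,255]
    - [-0.003,0.0004,-0.006,0,0,0,255]
    - [-0.003,0.0004,-0.006,0,0,0,255]
    - [-0.002,0.0003,-0.006,0,0,0,255]
    - [-0.002,0.0003,-0.006,0,0,0,255]

```text
clock: 8.95
tcp_pos: [0.4239, 0.0872, 0.2455]
tool_rot: [0.696, 0.608, 0.251, 0.288]
ft_force: [-3.3, 0.7, -0.7]
gripper_width: 0.0
grip_force: 1.2
```

Emit:
play_rows:
  commands:
    - [-0.002,0.0003,-0.005,0,0,0,255]
    - [-0.002,0.0002,-0.005,0,0,0,255]
    - [-0.002,0.0002,-0.005,0,0,0,255]
    - [-0.002,0.0002,-0.005,0,0,0,255]
    - [-0.002,0.0002,-0.005,0,0,0,255]
    - [-0.001,0.0001,-0.005,0,0,0,255]
    - [-0.001,0,-0.004,0,0,0,255]
    - [0,0,0,0,0,0,255]

```text
clock: 9.75
tcp_pos: [0.4118, 0.0883, 0.2113]
tool_rot: [0.696, 0.609, 0.25, 0.287]
ft_force: [-2.0, 0.5, -2.6]
gripper_width: -0.0003
grip_force: 1.2
```

```bash
python3 - <<'E'
from h import *
o=env.observe(); c=corner(o); print(o['clock'],o['qpos'].round(3),o['ft_force'],c,o['tcp_pos'])
# implied q: lip on the back line
p=np.pi/4
for q in np.arange(0,.3,.02):
    L=cov(.208,q,0); print(round(q,2),round(((L-c)[0]*.707+(L-c)[2]*.707)*1e3,1),end='; ')
d=grab('scene','s6')
im=cv2.convertScaleAbs(cv2.imread('pics/s6.png')[110:290,180:420],alpha=1.4)
cv2.imwrite('pics/s6c.png',cv2.resize(im,None,fx=3.3,fy=3.3,interpolation=cv2.INTER_CUBIC))
for q in(0,.1,.2): print(q,((proj(d,[w2W(cov(.208,q,y)) for y in(.168,-.168)])-[180,110])*3.3).round())
E
```

```text
9.75 [ 0.071 -0.409  2.413 -0.386  0.393  0.505] [-1.99021155  0.5393505  -2.5627868 ] [-0.09682476 -0.03947208  0.098702  ] [0.41178998 0.08832233 0.21125369]
0.0 -21.8; 0.02 -18.9; 0.04 -15.9; 0.06 -12.9; 0.08 -9.8; 0.1 -6.6; 0.12 -3.4; 0.14 -0.1; 0.16 3.2; 0.18 6.5; 0.2 9.9; 0.22 13.4; 0.24 16.9; 0.26 20.4; 0.28 24.0; 0 [[441. 500.]
 [278. 206.]]
0.1 [[442. 486.]
 [277. 190.]]
0.2 [[440. 471.]
 [274. 174.]]
```

View pics/s6c.png

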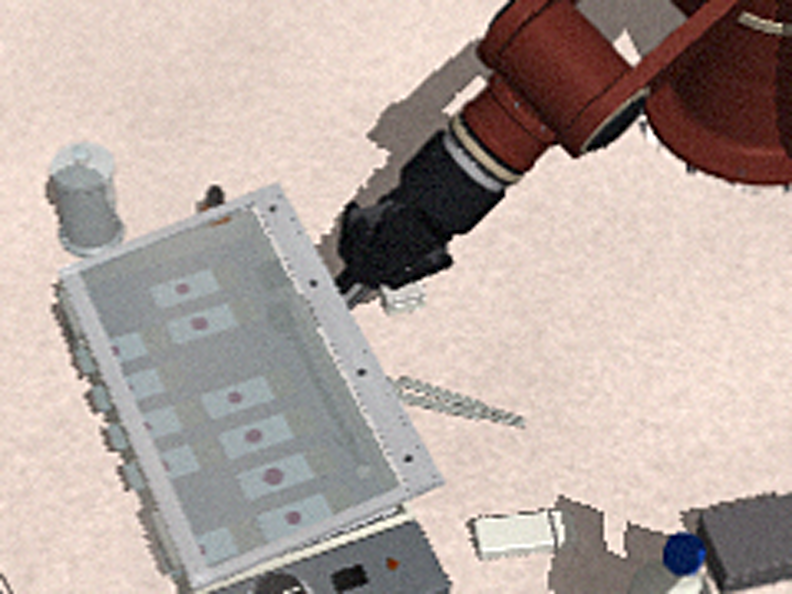

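Cover at about 0.13 rad (front corner crop 441,483), still on the finger and in line with the plan. Slowly to ~0.05, pause, then to the rim.

Emit:
play_rows:
  commands:
    - [0,0,-0.003,0,0,0,255]
    - [0,0,-0.003,0,0,0,255]
    - [0,0,-0.003,0,0,0,255]
    - [0,0,-0.003,0,0,0,255]
    - [0,0,-0.003,0,0,0,255]
    - [0,0,0,0,0,0,255]
    - [0,0,0,0,0,0,255]
    - [0,0,0,0,0,0,255]

```text
clock: 10.6
tcp_pos: [0.4111, 0.0884, 0.1957]
tool_rot: [0.696, 0.609, 0.25, 0.287]
ft_force: [-7.3, 1.8, -1.8]
gripper_width: -0.0002
grip_force: 3.2
```

Emit:
play_rows:
  commands:
    - [0,0,-0.002,0,0,0,255]
    - [0,0,-0.002,0,0,0,255]
    - [0,0,-0.002,0,0,0,255]
    - [0,0,-0.002,0,0,0,255]
    - [0,0,0,0,0,0,255]

```text
clock: 11.1
tcp_pos: [0.411, 0.0884, 0.1875]
tool_rot: [0.696, 0.609, 0.249, 0.286]
ft_force: [-7.5, 2.1, -2.1]
gripper_width: -0.0001
grip_force: 3.4
```

Emit:
play_rows:
  commands:
    - [0,0,-0.002,0,0,0,255]
    - [0,0,-0.002,0,0,0,255]
    - [0,0,-0.002,0,0,0,255]
    - [0,0,-0.002,0,0,0,255]
    - [0,0,-0.002,0,0,0,255]
    - [0,0,-0.002,0,0,0,255]
    - [0,0,0,0,0,0,255]

```text
clock: 11.8
tcp_pos: [0.4128, 0.0883, 0.1777]
tool_rot: [0.696, 0.608, 0.252, 0.288]
ft_force: [-0.4, 0.6, -0.7]
gripper_width: 0.0001
grip_force: 0.0
```

```bash
python3 - <<'E'
from h import *
o=env.observe(); c=corner(o); print(o['clock'],o['qpos'].round(3),o['ft_force'],c,o['tcp_pos'])
d=grab('scene','s7')
im=cv2.convertScaleAbs(cv2.imread('pics/s7.png')[110:290,180:420],alpha=1.4)
cv2.imwrite('pics/s7c.png',cv2.resize(im,None,fx=3.3,fy=3.3,interpolation=cv2.INTER_CUBIC))
E
```

```text
11.8 [ 0.071 -0.32   2.419 -0.502  0.304  0.629] [-0.43687142  0.570854   -0.7117416 ] [-0.09553003 -0.03923076  0.06553968] [0.41275194 0.08833317 0.17768655]
```

View pics/s7c.png

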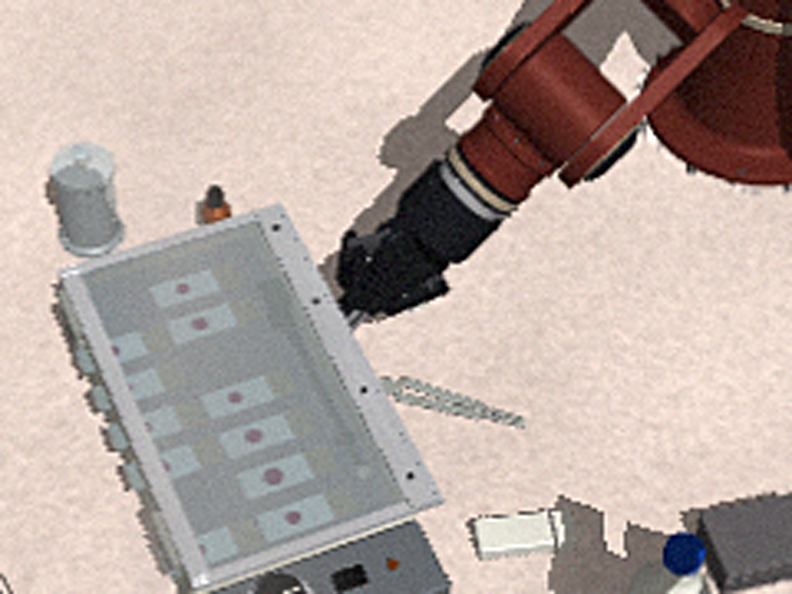

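The cover is shut (corner at crop 441,500, exactly the shut prediction). Retreat forward and up.

Emit:
play_rows:
  commands:
    - [-0.004,0.0005,-0.001,0,0,0,255]
    - [-0.006,0.001,0,0,0,0,255]
    - [-0.006,0.001,0,0,0,0,255]
    - [-0.008,0.001,0,0,0,0,255]
    - [-0.008,0.001,0,0,0,0,255]
    - [0,0,0.01,0,0,0,255]
    - [0,0,0.015,0,0,0,255]
    - [0,0,0.015,0,0,0,255]

```text
clock: 12.65
tcp_pos: [0.3794, 0.093, 0.2162]
tool_rot: [0.696, 0.609, 0.251, 0.287]
ft_force: [0.8, -0.3, 0.3]
gripper_width: 0.0003
grip_force: 0.0
```

Emit:
play_rows:
  commands:
    - [0,0,0.02,0,0,0,255]
    - [0,0,0.02,0,0,0,255]
    - [0,0,0.02,0,0,0,255]
    - [0,0,0.02,0,0,0,255]
    - [0,0,0,0,0,0,255]
    - [0,0,0,0,0,0,255]

```text
clock: 13.25
tcp_pos: [0.3798, 0.0929, 0.2959]
tool_rot: [0.696, 0.608, 0.251, 0.288]
ft_force: [-0.5, -0.7, -0.2]
gripper_width: 0.0002
grip_force: 0.0
```

```bash
python3 - <<'E'
from h import *
o=env.observe(); print(o['clock'],o['ft_force'],corner(o),abs(o['joint_vel']).max())
a=cv2.imread('pics/s7.png').astype(int); grab('scene','s8'); b=cv2.imread('pics/s8.png').astype(int)
m=abs(a-b).max(2)[160:290,180:285]>50; print('changed px over cover',m.sum())
print(env.job_done())
E
```

```text
13.25 [-0.51917676 -0.68190881 -0.16580936] [-0.12889161 -0.03922808  0.18366922] 0.024524536515022264
changed px over cover 330
the job is handed in; nothing more can be done
None
```

The job is handed in at about 13 s: the prop is folded flat inside, and the cover was caught on a finger, lowered by its lip until shut on the rim, and the arm withdrew clear. The hand-in gave no verdict.

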